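# Unclamp the pipe stub: back off the left-hand nut and draw the C-washer

### The job

Unclamp the pipe stub on the weld positioner. Fit the T-key over the clamp nut without ramming it, finding the flats by feel, and back the nut off - it has a left-hand thread, so it loosens clockwise seen from above; feel that the load eases and never tighten it - until it no longer presses on the slotted washer under it. Then stand the key back on its peg, draw the washer out sideways by its lug and lay it flat on the bench beside the positioner without dropping it, leaving the stub standing where it is and everything else undisturbed.

Things in the scene. Friction and masses are not known exactly. Their poses are not given: they have to be found in the camera images.
- positioner: Fixed weld positioner; origin on its vertical spindle axis at bench level, y towards the key's peg, z up. Base plate 12 mm thick, from the axis 75 mm to either side in x, 88 mm in -y, 178 mm in +y; round faceplate 150 mm wide with its top 42 mm above the bench, locked. It carries the peg, the stub, the washer and the nut. Bench beyond its -y end is clear.
- nut_seat (a point): On the spindle axis at the washer's top face, 110 mm above the bench, where the clamp nut bears. Nut: round flange 37 mm wide, 5 mm high, then a hexagon 24 mm across flats with grooved corners (left-hand mark), its top 20 mm above this point; the 16 mm stud ends 3 mm higher. The angle of the flats differs every time and is not measured here. Axes as the positioner's.
- clamp_nut (a joint): Turn of the nut, rad, positive clockwise from above (loosening), within 0.1 of 0 at the start, at most 3. It rises 12 mm per turn (quick multi-start thread). Tight at first (0.3 to 0.8 N m to turn it, clamping with 50 to 90 N), it eases steadily to about 0.1 N m and is slack after 0.4 to 0.6 rad; at 1.3 rad it has 1.6 mm of air, so that the washer slides freely. Turned the other way the load climbs.
- key_handle (a point): Centre of the flat steel T-handle of the loose box key (0.2 to 0.33 kg): 14 mm thick along this point's x, 84 mm long along y, 26 mm high, z up the key; the shank under it is 11 mm thick. Take it from above across the 14 mm. At the start the key stands upright on its peg.
- key_mouth (a point): Centre of the key's open lower end, 95 mm below key_handle, same axes: hexagon socket 25.6 mm across flats, two of them facing the key's +x and -x, 24 mm deep, mouth flared over 2 mm; 37 mm wide outside. It goes over the nut only within about 7 degrees of a match (one every 60 degrees), else it stops at the nut's top; on the nut it has 0.12 rad of play either way.
- peg_foot (a point): Foot of the key's parking peg on the positioner, 130 mm from the spindle axis: the round pad, 16 mm above the bench, on which the key's mouth rests when parked. The peg is 19 mm in diameter and 22 mm high, tapered at the top.
- c_washer: Loose slotted washer (0.28 kg) clamped under the nut: plate 76 mm in diameter, 8 mm thick, origin at the middle of its underside, z up. Its slot, 17.5 mm wide, runs from the middle out to +y; a lug stands at -y. It comes off by sliding at least 60 mm towards its own -y once the nut is slack. It may turn a few degrees with the nut.
- washer_lug (a point): Grip point on the washer's upright lug, 58.5 mm from the washer's middle along its -y, 30 mm above its underside: a plate 8 mm thick along y, 28 mm wide along x, its top 44 mm above the underside. Axes as the washer's.
- stub: The loose pipe stub (60 mm in diameter, 60 mm high, 0.33 kg, bore about 50 mm) standing on the faceplate round the spindle, under the washer; origin at the middle of its underside. It stays there.
- next_stub: Bystander: a narrower loose pipe stub, 42 mm in diameter, 90 mm high, standing on the bench behind the positioner; origin at the middle of its underside.
- spare_nut: Bystander: a loose hexagon nut, 33x29x14 mm, lying on the base plate's far corner beside the peg; origin at the middle of its underside.
There are look-alikes about, which are no part of the job. Leave any pink, turquoise or yellow look-alike of the part that bears key_handle alone.

How it is judged:
By the outcome, as a careful person would: the job done as asked, in the order asked, and still so for the second after the job is handed in, with the robot touching nothing.
It also fails if it takes over 72 s, if anything falls off the work surface, if the arm or the gripper's body presses on something with over 40 N, if the wrist force passes 120 N, or if a joint passes its speed limit or range.

### The arm

A 6-joint arm with a two-finger parallel gripper is mounted at the origin on a cart in front of the work surface, level with it; the furniture and walls round the work are solid. World frame = base frame: x ahead of the robot, y to its left, z up, the work surface at z = 0. Lengths are in mm, angles in rad, forces in N, time in s.
With the tool pointing down it reaches from about 300 to 775 mm from the base axis. Payload 14.6 kg.
Tool frame: the origin (TCP) lies on the centre line of the jaws, within the pads' length; the fingertips stand 19 mm ahead of it and the grasp point (between the pads) is the TCP (bot.tip_reach is the distance from the TCP to the fingertips, in mm); y points along the fingers, x is the direction in which the jaws open and shut, and the axes are right-handed (so a half turn about y gives the same grasp; the last joint's range is limited). The gripper opens to 85 mm and grips with 20 to 120 N. Pads are 22 mm wide; open, the fingers measure 114 mm over their backs; the gripper's body (76 mm by 85 mm) begins 54 mm behind the grasp point. The pads swing forward as they close: fully open they stand 13 mm farther back than shut.
Start: joints at [-1.295, 0.3, 1.521, -0, 1.321, -0.067], TCP at [184.862, -517.992, 250.281] pointing down, gripper open.
Joint ranges: [-3.03, 3.03], [-0.79, 2.21], [0.23, 2.52], [-1.04, 4.18], [0, 3.07], [-2.55, 2.55]. Speed limits (rad/s): [2.22, 2.22, 2.57, 3.14, 3.14, 3.14].

### API

Orientations are given as a unit quaternion [w, x, y, z].
In Python, from rig import bot gives the robot as it stands. Calls block until the motion is done:
- bot.move_to(position, orientation): joint-space move of the TCP to a pose.
- bot.servo_line(position, attitude=None, speed=150, until_force=None): straight line of the TCP; attitude=None keeps the orientation; speed is the mean speed in mm/s. With until_force (N) it stops when the force on the tool has changed by that much, and returns True; else False.
- bot.move_joints(angles): joint-space move.
- bot.move_gripper(opening, grip_force=None): finger opening in mm; grip_force is the grip in N (None keeps the last); returns when the fingers have stopped.
- bot.dwell(seconds).
- bot.ik(position, orientation): joint angles nearest the present ones, or None.
- bot.read_state(): the state.
- bot.read_camera(name): name is "side" or "top"; returns a dict with "image" (384x512x3 uint8, blue, green, red), "depth" (384x512 float32, mm along the optical axis (not along the pixel's ray), 0 where there is no reading), "fovy" (degrees; the focal length in pixels is half the picture's height over the tangent of half this angle, whatever the lens; pixels are square), "cx", "cy" (the principal point, pixels), "k1" (the pictures are not rectified: a ray, as slopes to the right and down, at radius r is drawn at 1 + k1 r^2 times it, then the intrinsics apply), "eye" and "attitude" of the camera in the world. Camera axes: x right, y down, z forward; pixel columns grow to the right and rows downward; lengths in mm; the calibration is good to about 2 mm. A picture is of the moment at which its call begins.
A pose or a line that the arm cannot do raises bot.MotionError and nothing moves.
- bot.finish_job(): hands the job in, once; it reports no verdict.
The state is a dict: "clock": time; "joint_positions": joint angles; "qvel": joint speeds; "effort": joint torques, N m; "ee_pos": TCP position; "tool_rot": TCP orientation; "ft_force": force on the tool from outside, world axes, zero at the start; "moment": the same for the moment, N m; "grip_width": finger opening in mm.
Only numpy, scipy, OpenCV 4.12 (cv2) and the standard library are available. Lean on these libraries where they do the work, as an engineer would, in place of code of your own. Each camera call takes 0.05 s, during which the arm holds its last target. There are 200 camera calls.

## Working session

There is one attempt and no reset: what is moved stays moved. The work goes in short steps, each a Python script; the robot and the scene stay as the last script left them, time stands still between calls to the robot, and variables do not carry over. Pictures are saved under pics/ and viewed, about 8 in all and at most 12, crops included, and the job is handed in when it is done.

```bash
ls; mkdir -p pics; cat > h.py <<'E'
import numpy as np, cv2
from rig import bot
from scipy.spatial.transform import Rotation as R
def rot(q): return R.from_quat([q[1],q[2],q[3],q[0]])
def K(c):
    f=c["image"].shape[0]/2/np.tan(np.radians(c["fovy"])/2); return f
def rays(c,uv):
    f=K(c); d=(np.atleast_2d(uv).astype(float)-[c["cx"],c["cy"]])/f
    s=d.copy()
    for _ in range(20): s=d/(1+c["k1"]*(s**2).sum(1,keepdims=True))
    return rot(c["attitude"]).apply(np.c_[s,np.ones(len(s))])
def on_plane(c,uv,z):
    r=rays(c,uv); e=np.array(c["eye"]); return e+r*((z-e[2])/r[:,2])[:,None]
def at_depth(c,uv):
    uv=np.atleast_2d(uv); d=c["depth"][uv[:,1].astype(int),uv[:,0].astype(int)]
    return np.array(c["eye"])+rays(c,uv)*d[:,None]
def cloud(c):
    h,w=c["depth"].shape; u,v=np.meshgrid(np.arange(w),np.arange(h))
    return at_depth(c,np.c_[u.ravel(),v.ravel()]).reshape(h,w,3)
def proj(c,P):
    p=rot(c["attitude"]).inv().apply(np.atleast_2d(P)-c["eye"]); s=p[:,:2]/p[:,2:]
    s=s*(1+c["k1"]*(s**2).sum(1,keepdims=True)); return s*K(c)+[c["cx"],c["cy"]]
E
python3 - <<'E'
from h import *
import pickle
for n in("top","side"):
    c=bot.read_camera(n); pickle.dump(c,open(n+"0.pkl","wb"))
    cv2.imwrite(f"pics/{n}0.png",cv2.resize(c["image"],(800,600),interpolation=cv2.INTER_CUBIC))
    print(n,c["eye"],c["attitude"],c["fovy"],c["cx"],c["cy"],c["k1"])
print(bot.read_state())
E
```

```text
pics
top [ 426.57655139  215.74658191 1318.39874765] [-0.03876639  0.71558948 -0.69618033  0.04197399] 44.13994444844493 263.39422717227393 181.53166814266132 -0.0496026328335953
side [566.05204704 903.43487766 631.2237041 ] [-0.00978809  0.02791134  0.89463672 -0.44581418] 52.884261123917945 255.86107516187937 188.75336390066124 -0.022352100290576556
{'clock': 0.1, 'joint_positions': array([-1.29459022e+00,  3.00444800e-01,  1.52154447e+00,  4.53350299e-10,
        1.32068664e+00, -6.65904781e-02]), 'qvel': array([-1.22993138e-03, -1.17930136e-03, -1.48086600e-05,  2.02563395e-03,
        2.79355389e-04,  6.71151889e-04]), 'effort': array([ 1.87012593e-03, -5.44377208e+01, -3.62368548e+01, -8.90431238e-05,
        2.99842897e-03,  3.19971761e-06]), 'ee_pos': array([ 184.81605  , -517.811026 ,  249.7512141]), 'tool_rot': array([ 0.57819469, -0.5777127 ,  0.40769106, -0.40709574]), 'ft_force': array([-0.06545461,  0.74230657,  0.51248658]), 'moment': array([ 0.044383  ,  0.01745123, -0.02594266]), 'grip_width': 85.3588672386484}
```

View pics/top0.png

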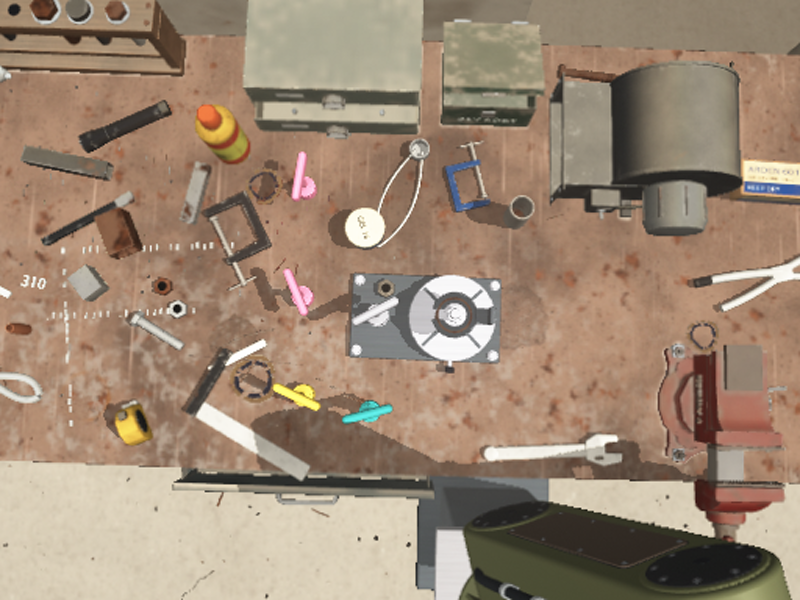

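View pics/side0.png

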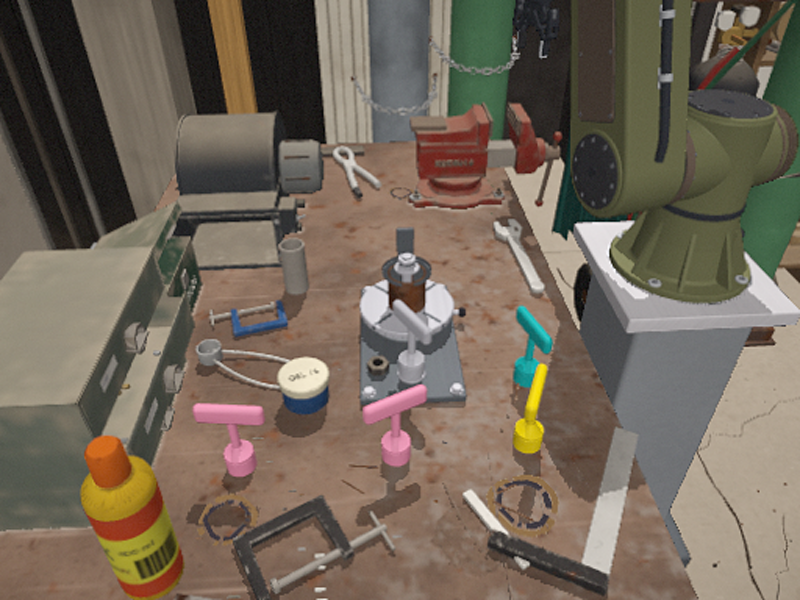

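The positioner is at about (425,317) in the top view. The spindle is at (455,315), the grey key on its peg at (377,310), the lug on the right at about (490,315), next_stub at (521,208) and spare_nut at (385,288).

Key candidates in the top view: grey (377,310), pink (303,178) and (298,290), yellow (298,396), turquoise (368,412). Only the grey one stands on the positioner's peg, so it is the key. I'll measure it and confirm with an enlarged crop.

```bash
python3 - <<'E'
from h import *
import pickle
c=pickle.load(open("top0.pkl","rb")); s=pickle.load(open("side0.pkl","rb"))
im=cv2.resize(c["image"][165:240,215:330],None,fx=5,fy=5,interpolation=cv2.INTER_CUBIC)
b=cv2.resize(s["image"][135:265,215:310],None,fx=3,fy=3,interpolation=cv2.INTER_CUBIC)
H=max(im.shape[0],b.shape[0]); o=np.zeros((H,im.shape[1]+b.shape[1],3),np.uint8)
o[:im.shape[0],:im.shape[1]]=im;o[:b.shape[0],im.shape[1]:]=b
o=o[:, :]; print(o.shape); cv2.imwrite("pics/crop1.png",cv2.resize(o,None,fx=min(1,800/o.shape[1]),fy=min(1,800/o.shape[1]),interpolation=cv2.INTER_AREA))
P=cloud(c); z=P[...,2]
h,w=z.shape;v,u=np.mgrid[:h,:w]
roi=(u>215)&(u<325)&(v>168)&(v<240)
for lo,hi in[(8,14),(37,46),(105,114),(100,140),(114,120),(120,128),(128,136),(136,160)]:
    m=(roi&(z>lo)&(z<hi)).astype(np.uint8)
    n,l,st,ce=cv2.connectedComponentsWithStats(m)
    for i in range(1,n):
        if st[i,4]>8:
            p=P[l==i]; r=cv2.minAreaRect(p[:,:2].astype(np.float32)); print(lo,hi,st[i],np.round(p.mean(0),1),np.round(np.median(p[:,2]),1),[np.round(x,1) for x in r])
# bench plane check
bm=(np.abs(z)<30)&(u>330)&(u<420)&(v>160)&(v<220); print("bench",np.median(z[bm]))
E
```

```text
(390, 860, 3)
8 14 [226 175   5   4  12] [589.2 312.1  10.8] 10.9 [array([587.9, 310.8]), array([ 8.7, 11.3]), np.float64(2.8)]
8 14 [ 224  175   53   56 1342] [514.  254.7  11.2] 11.3 [array([518.9, 245.4]), array([146.1, 150. ]), np.float64(89.1)]
8 14 [302 178  19  24 147] [567.7  69.6  11.1] 11.0 [array([558.6,  79. ]), array([64.2, 50.4]), np.float64(0.9)]
8 14 [295 202  25  31 187] [469.5  72.1  11.1] 11.2 [array([468.2,  69.9]), array([ 52.3, 102.3]), np.float64(53.9)]
37 46 [ 262  176   55   55 1448] [513.5 147.7  41.5] 41.5 [array([517.2, 141.3]), array([146.6, 146.2]), np.float64(2.4)]
37 46 [281 198   3   7  19] [522.5 160.1  41.8] 41.5 [array([521.5, 160.2]), array([16.4,  5.6]), np.float64(1.3)]
37 46 [242 204   5   4   9] [506.3 263.   44.6] 45.3 [array([505.8, 263. ]), array([ 5.7, 11.6]), np.float64(45.0)]
105 114 [284 193   9  12  24] [525.2 151.7 111.5] 112.0 [array([525. , 151.5]), array([10.2, 33.9]), np.float64(54.5)]
105 114 [304 197   9  11  84] [515.8  96.8 109.3] 109.3 [array([516. ,  96.7]), array([25.8, 20.3]), np.float64(0.7)]
105 114 [286 201  13   9  28]
[... 247 characters left out ...]
71.4 121.1] 121.7 [array([518.7, 271.4]), array([14.5, 82.9]), np.float64(28.2)]
114 120 [247 194   8   5  11] [527.  244.8 117.1] 117.1 [array([527.6, 244.5]), array([ 3.3, 20.5]), np.float64(28.2)]
120 128 [225 190  30  18 132] [517.9 273.2 122.8] 122.4 [array([519.4, 271. ]), array([13.1, 81.6]), np.float64(29.7)]
120 128 [286 196   6   7  13] [522.4 148.7 126. ] 126.0 [array([522.6, 148.7]), array([ 7.9, 17.1]), np.float64(64.7)]
128 136 [287 196  10  10  61] [515.8 140.3 131.5] 131.4 [array([517.2, 140. ]), array([23.1, 22.2]), np.float64(81.0)]
136 160 [313 196   4  12  39] [515.1  83.3 144.1] 144.9 [array([515.2,  83.6]), array([27. ,  7.6]), np.float64(1.4)]
bench -0.8501446311320251
```

View pics/crop1.png

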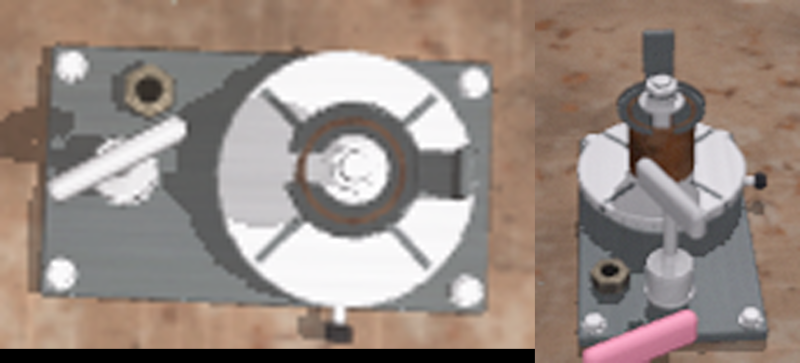

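```bash
cat >> h.py <<'E'
def att(yaw):
    c,s=np.cos(yaw),np.sin(yaw)
    q=R.from_matrix(np.array([[c,0,-s],[s,0,c],[0,-1,0]])).as_quat(); return np.r_[q[3],q[:3]]
def yawof(q): x=rot(q).apply([1,0,0]); return np.arctan2(x[1],x[0])
E
python3 - <<'E'
from h import *
import pickle
c=pickle.load(open("top0.pkl","rb"));P=cloud(c);z=P[...,2]
v,u=np.mgrid[:384,:512]
def rect(m,off=0): 
    r=cv2.minAreaRect(P[m][:,:2].astype(np.float32)); return [np.round(x,1) for x in r],m.sum()
k=(u>222)&(u<258)&(v>185)&(v<212)
for lo in(118,120,121): 
    m=k&(z>lo); p=P[m][:,:2]; w,V=np.linalg.eigh(np.cov(p.T)); print(lo,rect(m),p.mean(0),np.degrees(np.arctan2(-V[0,1],V[1,1])))
# base plate top edges: bolts/white excluded; minAreaRect of z 8..60 all
m=(u>215)&(u<330)&(v>165)&(v<245)&(z>7)&(z<14); print(rect(m))
# washer plate disc: z 100..114
m=(u>270)&(u<305)&(v>180)&(v<225)&(z>99)&(z<116); print(rect(m))
fp=(u>255)&(u<325)&(v>165)&(v<245)&(z>39.5)&(z<44); cn=cv2.convexHull(P[fp][:,:2].astype(np.float32)); print(cv2.minEnclosingCircle(cn),cv2.fitEllipse(cn))
print(np.degrees(yawof(bot.read_state()["tool_rot"])))
for pos in([519,271,230],[517,141,260],[517,83,132]):
    for d in range(-180,181,30):
        q=bot.ik(pos,att(np.radians(d))); print(pos,d,None if q is None else np.round(q,2))
E
```

```text
118 ([array([478. , 264.1]), array([118. ,  77.7]), np.float64(9.9)], np.int64(167)) [516.06342338 270.58697748] 26.281292054866057
120 ([array([478. , 264.1]), array([118. ,  77.7]), np.float64(9.9)], np.int64(142)) [515.35189204 271.64266842] 24.7626523307751
121 ([array([477.7, 264.1]), array([117.5,  77.4]), np.float64(10.1)], np.int64(119)) [514.26926112 272.40672163] 20.591411187476847
([array([518.3, 178.3]), array([157.1, 300.2]), np.float64(0.6)], np.int64(1818))
([array([517.8, 142.2]), array([72.9, 71.9]), np.float64(0.0)], np.int64(494))
((516.81591796875, 141.08535766601562), 74.82553100585938) ((517.1648559570312, 141.1935272216797), (147.69436645507812, 148.09339904785156), 131.67718505859375)
-70.35920024746486
[519, 271, 230] -180 None
[519, 271, 230] -150 None
[519, 271, 230] -120 [ 0.42  0.4   1.44 -0.    1.31  2.51]
[519, 271, 230] -90 [ 0.42  0.4   1.44 -0.    1.31  1.99]
[519, 271, 230] -60 [0.42 0.4  1.44 0.   1.31 1.47]
[519, 271, 230] -30 [ 0.42  0.4   1.44 -0.    1.31  0.94]
[519, 271, 230] 0 [ 0.42  0.4   1.44 -0.    1.31  0.42]
[519, 271, 230] 30 [ 0.42  0
[... 864 characters left out ...]
150 [ 0.2   0.26  1.55 -0.    1.33 -2.42]
[517, 141, 260] 180 None
[517, 83, 132] -180 None
[517, 83, 132] -150 None
[517, 83, 132] -120 [ 0.09  0.37  1.72 -0.    1.05  2.18]
[517, 83, 132] -90 [ 0.09  0.37  1.72 -0.    1.05  1.66]
[517, 83, 132] -60 [0.09 0.37 1.72 0.   1.05 1.14]
[517, 83, 132] -30 [ 0.09  0.37  1.72 -0.    1.05  0.61]
[517, 83, 132] 0 [ 0.09  0.37  1.72 -0.    1.05  0.09]
[517, 83, 132] 30 [ 0.09  0.37  1.72 -0.    1.05 -0.43]
[517, 83, 132] 60 [ 0.09  0.37  1.72  0.    1.05 -0.96]
[517, 83, 132] 90 [ 0.09  0.37  1.72 -0.    1.05 -1.48]
[517, 83, 132] 120 [ 0.09  0.37  1.72 -0.    1.05 -2.01]
[517, 83, 132] 150 [ 0.09  0.37  1.72 -0.    1.05 -2.53]
[517, 83, 132] 180 None
```

```bash
python3 - <<'E'
from h import *
q=att(np.radians(29)); k=[519.2,271.1]
bot.move_to([*k,230],q); bot.move_gripper(50)
print("touch",bot.servo_line([*k,112],speed=130,until_force=12))
s0=bot.read_state(); bot.move_gripper(8,120)
s=bot.read_state(); print(s["ee_pos"],s["grip_width"],s["ft_force"],s["moment"],np.degrees(yawof(s["tool_rot"])))
print(bot.servo_line([*k,152],speed=80)); s=bot.read_state(); print(s["ee_pos"],s["grip_width"],s["ft_force"],s["moment"])
bot.servo_line([*k,250]); bot.servo_line([517.1,141.1,250])
s=bot.read_state(); print(s["clock"],s["ee_pos"],s["ft_force"],s["moment"])
import pickle
for n in("side","top"):
    c=bot.read_camera(n); pickle.dump(c,open(n+"1.pkl","wb"))
    if n=="side": cv2.imwrite("pics/side1.png",cv2.resize(c["image"][70:220,190:330],None,fx=4,fy=4,interpolation=cv2.INTER_CUBIC))
E
```

```text
touch False
[519.54159395 271.25019287 112.70759412] 12.263620480426535 [0.47177804 0.17131809 5.7410754 ] [-0.01882564  0.07528356 -0.01574419] 28.998656571508338
False
[519.04974384 271.0386614  151.84882549] 11.987588847947228 [ 0.70684025 -0.41572189 -2.10639607] [ 0.01533284  0.01362277 -0.0164027 ]
7.5 [517.0888438  141.60917311 249.93580897] [ 0.40798133 -0.77319717 -1.7354778 ] [ 0.00265034 -0.01670817 -0.0089476 ]
```

View pics/side1.png

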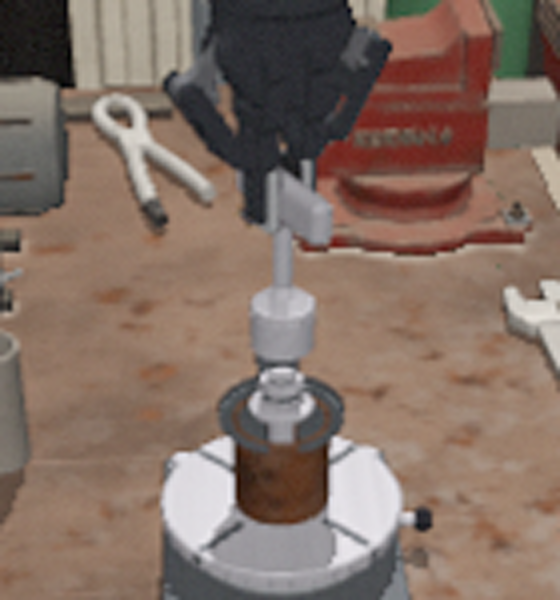

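The key hangs upright: the socket is at (283,325) in the crop and the nut below it at (282,390). Next I'll fit cylinders to the side depth to get the offset between socket and spindle.

```bash
cat >> h.py <<'E'
from scipy.optimize import least_squares
def circ(p,r,c0):
    f=least_squares(lambda c:np.hypot(*(p-c).T)-r,c0,loss="soft_l1",f_scale=.5); return f.x,np.sqrt(np.mean(f.fun**2))
E
python3 - <<'E'
from h import *
import pickle
c=pickle.load(open("side1.pkl","rb"));P=cloud(c).reshape(-1,3)
near=np.hypot(P[:,0]-517,P[:,1]-141)
for n,lo,hi,r,g in[("socket",158,172,18.5,30),("stub",50,95,30,45),("faceplate",24,37,75,85),("shank",186,205,5.5,20),("socketlow",155,163,18.5,30),("sockethi",165,174,18.5,30)]:
    m=(P[:,2]>lo)&(P[:,2]<hi)&(near<g); p=P[m][:,:2]
    # also silhouette columns midpoints along camera-right axis
    print(n,m.sum(),*circ(p,r,[517,141]), "x range",p[:,0].min(),p[:,0].max(),(p[:,0].min()+p[:,0].max())/2)
c=pickle.load(open("top0.pkl","rb"));P=cloud(c).reshape(-1,3);near=np.hypot(P[:,0]-517,P[:,1]-141)
m=(P[:,2]>127)&(near<20); print("nut top from top cam",P[m].mean(0),m.sum())
E
```

```text
socket 83 [515.57564462 143.77352059] 0.9183848849113576 x range 499.69832147755625 533.9501610534029 516.8242412654796
stub 369 [516.41472121 143.63135301] 4.520863243822087 x range 489.13751292645713 545.5145884149891 517.3260506707231
faceplate 104 [516.32193074 142.9773936 ] 1.438558655609271 x range 432.2922466196437 590.519039953344 511.40564328649384
shank 63 [515.97840491 146.44148785] 2.7373507391546488 x range 506.11879810494924 526.7920232097476 516.4554106573485
socketlow 47 [515.60057862 143.72925173] 0.8977002340559491 x range 499.69832147755625 533.9294876952439 516.8139045864001
sockethi 54 [515.46312119 143.63169126] 0.922340588610134 x range 499.8562680518601 533.9501610534029 516.9032145526315
nut top from top cam [516.13431143 140.9120378  131.24291136] 73
```

```bash
python3 - <<'E'
from h import *
x,y=517.7,140.8; yaw=29
bot.servo_line([x,y,231],att(np.radians(yaw)),speed=80)
for i in range(6):
    hit=bot.servo_line([x,y,213.5],att(np.radians(yaw)),speed=25,until_force=7)
    s=bot.read_state(); print(yaw,hit,np.round(s["ee_pos"],2),np.round(s["ft_force"],1),np.round(s["moment"],3),s["clock"])
    if s["ee_pos"][2]<221: break
    yaw-=11
    bot.servo_line([x,y,229.5],att(np.radians(yaw+11)),speed=60)
    bot.servo_line([x,y,230],att(np.radians(yaw)),speed=60)
E
```

```text
29 True [517.67 141.11 220.95] [ 2.1  2.2 -5.4] [ 0.415 -0.535  0.069] 8.4583
```

```bash
python3 - <<'E'
from h import *
def st(t): 
    s=bot.read_state(); print(t,np.round(s["ee_pos"],2),np.round(s["ft_force"],1),np.round(s["moment"],3),s["grip_width"],s["clock"]); return s
bot.dwell(.3); s=st("rest")
x,y,z=s["ee_pos"]
hit=bot.servo_line([517.7,140.8,213.5],speed=20,until_force=8); bot.dwell(.2); st(hit)
E
```

```text
rest [517.59 141.07 220.95] [ 3.3  3.2 -8.5] [ 0.652 -0.813  0.103] 12.34265109076366 8.7583
True [517.86 141.22 220.68] [0.3 0.7 5.8] [0.111 0.077 0.053] 11.963119976164375 9.1667
```

```bash
python3 - <<'E'
from h import *
c=bot.read_camera("side"); cv2.imwrite("pics/side2.png",cv2.resize(c["image"][90:210,205:315],None,fx=5,fy=5,interpolation=cv2.INTER_CUBIC))
P=cloud(c).reshape(-1,3); near=np.hypot(P[:,0]-517,P[:,1]-143)
for lo,hi in[(122,130),(128,136),(136,146)]:
    m=(P[:,2]>lo)&(P[:,2]<hi)&(near<30); print(lo,m.sum(),*circ(P[m][:,:2],18.5,[517,143]))
E
```

```text
122 28 [516.91180704 143.11316298] 0.9504786602060511
128 48 [516.68380089 143.45416381] 0.9059938636277944
136 55 [516.49722805 143.58710091] 1.3101329173013765
```

View pics/side2.png

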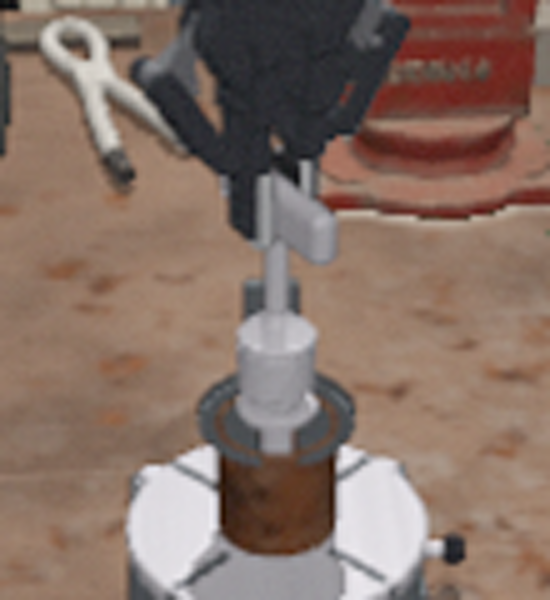

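```bash
cat >> h.py <<'E'
def st(t=""):
    s=bot.read_state(); print(t,np.round(s["ee_pos"],2),"F",np.round(s["ft_force"],1),"M",np.round(s["moment"],3),"yaw",round(np.degrees(yawof(s["tool_rot"])),2),round(s["grip_width"],1),round(s["clock"],2)); return s
E
python3 - <<'E'
from h import *
hit=bot.servo_line([517.7,140.8,213.5],speed=15,until_force=12); s=st(hit)
for yaw in (27,25,23,21):
    if s["ee_pos"][2]<214.5: break
    z=s["ee_pos"][2]
    bot.servo_line([517.7,140.8,z],att(np.radians(yaw)),speed=60); st("rot")
    hit=bot.servo_line([517.7,140.8,213.5],att(np.radians(yaw)),speed=15,until_force=10); s=st(hit)
E
```

```text
True [517.98 141.22 219.56] F [-0.4  1.3  2.5] M [0.151 0.304 0.169] yaw 29.02 12.1 9.48
rot [517.7  140.95 219.6 ] F [ 0.8  2.7 -0.1] M [ 0.65  -0.166  0.44 ] yaw 27.05 12.3 9.73
True [517.89 141.16 219.54] F [-0.9  0.4  5.4] M [0.288 0.184 0.381] yaw 27.08 12.2 9.95
rot [517.69 140.88 219.61] F [0.5 2.9 0.6] M [ 0.698 -0.033  0.403] yaw 25.07 11.9 10.2
True [517.87 141.1  219.55] F [-1.   1.9  5.7] M [0.323 0.275 0.323] yaw 25.09 12.2 10.42
rot [517.68 140.85 219.58] F [-0.4  2.3  2. ] M [0.717 0.083 0.385] yaw 23.07 12.3 10.67
True [517.83 141.07 219.58] F [-1.9  0.2  5.6] M [0.341 0.364 0.368] yaw 23.09 12.2 10.88
rot [517.67 140.83 219.61] F [-1.   4.1  1.4] M [0.707 0.29  0.359] yaw 21.07 12.2 11.13
True [517.78 141.02 219.58] F [-1.3  0.8  6. ] M [0.336 0.407 0.354] yaw 21.09 12.2 11.35
```

```bash
python3 - <<'E'
from h import *
import pickle
c=pickle.load(open("side1.pkl","rb"))
def zat(c,uv,y): r=rays(c,uv)[0]; e=np.array(c["eye"]); return e+r*(y-e[1])/r[1]
print("mouth front, held at 250:",zat(c,[283/4+190-.4,360/4+70-.4],143.5+18.5))
c2=bot.read_camera("side"); pickle.dump(c2,open("side3.pkl","wb"))
print("now:",zat(c2,[277/5+205-.4,413/5+90-.4],143.3+18.5), "flange bottom",zat(c2,[277/5+205-.4,428/5+90-.4],143.3+18.5))
for nm,cc,tcp in(("held",c,250),("now",c2,219.6)):
    P=cloud(cc).reshape(-1,3); n=np.hypot(P[:,0]-517,P[:,1]-143)<40
    m=n&(P[:,2]>tcp-20)&(P[:,0]>495)&(P[:,0]<515)&(P[:,1]>155); 
    print(nm,"handle bottom/top rel tcp",np.percentile(P[m][:,2]-tcp,[1,50,99]) if m.sum() else None,m.sum())
    # socket: front radius at ~18.5 -> histogram of z with r in 14..22
    r=np.hypot(P[:,0]-516.5,P[:,1]-143.5); m=(r<20)&(P[:,2]>tcp-125)&(P[:,2]<tcp-40); h,b=np.histogram(P[m][:,2]-tcp,np.arange(-125,-40,3)); print(dict(zip(b.astype(int),h)))
E
```

```text
mouth front, held at 250: [515.74365579 162.         153.77162635]
now: [516.56342642 161.8        118.7834007 ] flange bottom [516.57140733 161.8        110.22933116]
held handle bottom/top rel tcp [-10.50195076 136.92881484 178.21436754] 484
{np.int64(-125): np.int64(14), np.int64(-122): np.int64(34), np.int64(-119): np.int64(16), np.int64(-116): np.int64(4), np.int64(-113): np.int64(0), np.int64(-110): np.int64(0), np.int64(-107): np.int64(0), np.int64(-104): np.int64(0), np.int64(-101): np.int64(1), np.int64(-98): np.int64(6), np.int64(-95): np.int64(17), np.int64(-92): np.int64(17), np.int64(-89): np.int64(14), np.int64(-86): np.int64(16), np.int64(-83): np.int64(18), np.int64(-80): np.int64(18), np.int64(-77): np.int64(16), np.int64(-74): np.int64(20), np.int64(-71): np.int64(24), np.int64(-68): np.int64(39), np.int64(-65): np.int64(25), np.int64(-62): np.int64(18), np.int64(-59): np.int64(9), np.int64(-56): np.int64(6), np.int64(-53): np.int64(7), np.int64(-50): np.int64(6), np.int64(-47): np.int64(3), np.int64(-44): np.int64(8)}
now handle bottom/top rel tcp [ -8.27210787 137.49759488 261.64203021] 442
{np.int64(-125): np.int64(5), np.int64(-122): np.int64(11), np.int64(-119): np.int64(22), np.int64(-116): np.int64(2), np.int64(-113): np.int64(3), np.int64(-110): np.int64(15), np.int64(-107): np.int64(47), np.int64(-104): np.int64(8), np.int64(-101): np.int64(2), np.int64(-98): np.int64(9), np.int64(-95): np.int64(15), np.int64(-92): np.int64(17), np.int64(-89): np.int64(16), np.int64(-86): np.int64(13), np.int64(-83): np.int64(17), np.int64(-80): np.int64(17), np.int64(-77): np.int64(20), np.int64(-74): np.int64(13), np.int64(-71): np.int64(31), np.int64(-68): np.int64(30), np.int64(-65): np.int64(28), np.int64(-62): np.int64(18), np.int64(-59): np.int64(10), np.int64(-56): np.int64(3), np.int64(-53): np.int64(5), np.int64(-50): np.int64(5), np.int64(-47): np.int64(3), np.int64(-44): np.int64(4)}
```

```bash
python3 - <<'E'
from h import *
p=[517.7,140.8]
for yaw in(23,25,27):
    bot.servo_line([*p,219.6],att(np.radians(yaw)),speed=60); s=st("back")
    if s["moment"][2]<-.05: break
hit=bot.servo_line([*p,213.5],att(np.radians(yaw)),speed=20,until_force=12); s=st(hit)
E
```

```text
back [517.74 140.82 219.62] F [-0.3  3.2  2.2] M [0.695 0.167 0.063] yaw 22.98 12.1 11.65
back [517.76 140.83 219.53] F [-0.3  3.8  1.2] M [ 0.799 -0.149  0.026] yaw 24.94 12.5 11.9
back [517.73 140.8  219.47] F [-0.   3.  -1.1] M [ 0.812 -0.308  0.035] yaw 26.93 12.2 12.15
False [517.71 140.83 213.3 ] F [2.3 3.8 0.7] M [ 0.992 -0.434  0.024] yaw 26.99 12.3 12.61
```

```bash
python3 - <<'E'
from h import *
p=[517.7,141.2]
for yaw in list(range(22,-32,-6))+[-38,-48,-58]:
    z=214+1.91*max(0,np.radians(22-yaw))
    bot.servo_line([*p,z],att(np.radians(yaw)),speed=60); s=st(yaw)
    if abs(s["moment"][2])>1.2 or np.linalg.norm(s["ft_force"])>40: break
E
```

```text
22 [517.51 141.05 213.47] F [ 2.5  1.5 -4.7] M [ 0.501 -0.356  0.05 ] yaw 22.12 11.9 12.86
16 [517.37 141.03 213.55] F [ 1.1  1.3 -6.6] M [ 0.41  -0.163  0.002] yaw 16.23 12.3 13.12
10 [517.28 141.04 213.73] F [-2.2  1.2 -9.6] M [ 0.259  0.245 -0.028] yaw 10.3 12.1 13.38
4 [517.25 141.09 214.05] F [ -3.4   1.  -10.1] M [0.135 0.663 0.013] yaw 4.33 12.2 13.63
-2 [517.26 141.14 214.43] F [ -5.4   0.4 -10. ] M [0.131 1.2   0.089] yaw -1.65 11.9 13.89
-8 [517.2  141.18 214.78] F [-6.4 -0.2 -8.8] M [0.098 1.594 0.027] yaw -7.71 12.2 14.15
-14 [517.1  141.24 215.01] F [-7.3  0.9 -8. ] M [ 0.191  1.779 -0.005] yaw -13.7 12.1 14.41
-20 [517.02 141.27 215.24] F [-7.8  1.1 -7.3] M [0.253 1.961 0.026] yaw -19.7 11.9 14.67
-26 [516.9  141.34 215.41] F [-9.5  1.6 -6.4] M [0.39  2.136 0.06 ] yaw -25.7 12.2 14.93
-38 [516.76 141.52 215.81] F [-9.6  3.3 -6.8] M [ 0.663  2.395 -0.012] yaw -37.69 12.5 15.28
-48 [516.66 141.67 216.14] F [-11.7   3.9  -6.4] M [ 0.929  2.667 -0.023] yaw -47.69 12.1 15.61
-58 [516.56 141.86 216.45] F [-11.8   6.1  -5.5] M [1.256 2.788 0.02 ] yaw -57.69 12.1 15.93
```

```bash
python3 - <<'E'
from h import *
c=bot.read_camera("side"); a=cv2.resize(c["image"][90:210,215:305],None,fx=4.5,fy=4.5,interpolation=cv2.INTER_CUBIC)
c=bot.read_camera("top"); b=cv2.resize(c["image"][150:258,230:320],None,fx=4.3,fy=5,interpolation=cv2.INTER_CUBIC)
h=min(a.shape[0],b.shape[0]); cv2.imwrite("pics/cmp4.png",np.hstack([a[:h],b[:h]])); st()
E
```

```text
[516.56 141.88 216.45] F [-12.2   5.2  -5.2] M [1.189 2.773 0.052] yaw -57.65 12.7 16.03
```

View pics/cmp4.png

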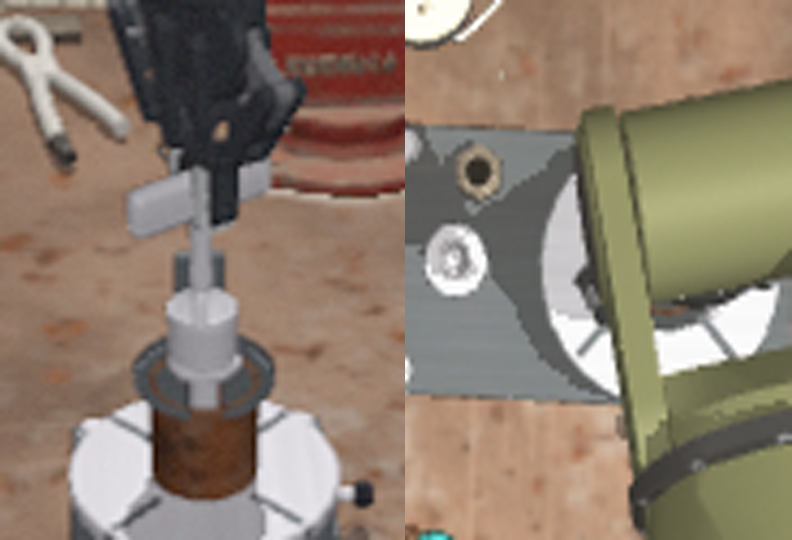

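```bash
python3 - <<'E'
from h import *
import pickle
q=att(np.radians(-55))
bot.servo_line([516.6,142,216.4],q,speed=60); st("relieved")
bot.servo_line([516.6,142,256],q,speed=90); st("up")
c=bot.read_camera("side"); pickle.dump(c,open("side5.pkl","wb"))
a=pickle.load(open("side1.pkl","rb"))
cr=lambda c:cv2.resize(c["image"][155:195,235:285],None,fx=8,fy=8,interpolation=cv2.INTER_CUBIC)
cv2.imwrite("pics/nut5.png",np.hstack([cr(a),cr(c)])[:, :800])
for n,k in(("before",a),("after",c)):
    P=cloud(k).reshape(-1,3); r=np.hypot(P[:,0]-516.6,P[:,1]-143.5)
    for nm,m in(("top",(r<11)&(P[:,2]>120)&(P[:,2]<140)),("all",(r<19)&(P[:,2]>105)&(P[:,2]<140))):
        print(n,nm,m.sum(),np.round(np.percentile(P[m][:,2],[10,30,50,70,90,97]),1))
E
```

```text
relieved [516.08 142.27 216.61] F [-8.3  2.6 -5.3] M [0.599 1.866 0.097] yaw -54.64 11.9 16.28
up [516.68 141.93 255.82] F [ 1.5 -0.5 -2.2] M [ 0.011  0.015 -0.015] yaw -54.92 12.4 16.88
before top 38 [129.  130.2 131.6 132.4 133.5 134.6]
before all 162 [112.5 114.4 121.5 128.6 132.  133.2]
after top 36 [131.5 132.  132.5 133.1 134.1 134.8]
after all 167 [115.  117.3 123.5 130.9 132.8 134. ]
```

View pics/nut5.png

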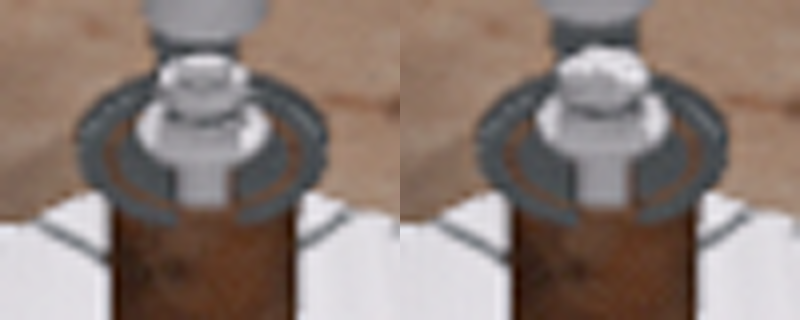

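The nut has risen about 2.4 mm, judging by its flange, its top and the stud end now being flush. That is roughly 1.25 rad, close to the 1.3 rad target, so I'll re-fit the key and turn a little more for margin. First I'll re-centre using the measured socket offset.

```bash
python3 - <<'E'
from h import *
import pickle
for f,t in(("side1.pkl",(517.09,141.61,249.94)),("side5.pkl",(516.68,141.93,255.82))):
    c=pickle.load(open(f,"rb"));P=cloud(c).reshape(-1,3); d=t[2]-250
    near=np.hypot(P[:,0]-517,P[:,1]-142)
    out=[]
    for lo,hi,r,g in[(158+d,172+d,18.5,30),(50,95,30,45)]:
        m=(P[:,2]>lo)&(P[:,2]<hi)&(near<g); p=P[m][:,:2]; x,e=circ(p,r,[517,142]); out.append(x); 
        # row-wise silhouettes mid
        print(f,x,e,(np.percentile(p[:,0],1)+np.percentile(p[:,0],99))/2)
    print("socket-stub",out[0]-out[1])
rm=lambda d:R.from_euler("z",d,degrees=True).as_matrix()[:2,:2]
A=np.r_[np.c_[np.eye(2),-rm(29)],np.c_[np.eye(2),-rm(-55)]]; print("s,o",np.linalg.solve(A,[517.7,141.1,514.8,142.6]))
E
```

```text
side1.pkl [515.57564444 143.77352038] 0.9183848835206506 516.8647953071445
side1.pkl [516.41471844 143.63135375] 4.520863251185371 517.3739949257997
socket-stub [-0.839074    0.14216663]
side5.pkl [518.80540597 143.06320529] 1.1031485794277636 519.1417915495881
side5.pkl [516.58151261 143.78705615] 4.06594608905362 517.3419384791406
socket-stub [ 2.22389336 -0.72385086]
s,o [517.08295939 143.46038815   0.604663     2.36358922]
```

```bash
cat >> h.py <<'E'
S=np.array([517.1,143.45]);O=np.array([.6,2.36])
def tc(d): return S-R.from_euler("z",d,degrees=True).as_matrix()[:2,:2]@O
E
python3 - <<'E'
from h import *
d=-55; q=att(np.radians(d))
bot.servo_line([*tc(d),232],q,speed=80); bot.dwell(.2)
hit=bot.servo_line([*tc(d),217.5],q,speed=25,until_force=8); s=st(hit)
if s["ee_pos"][2]<219:
    for d in(-62,-68,-74,-80):
        bot.servo_line([*tc(d),217.5+1.91*np.radians(-58-d)],att(np.radians(d)),speed=60); st(d)
    d=-76; q=att(np.radians(d)); z=bot.read_state()["ee_pos"][2]
    bot.servo_line([*tc(d),z],q,speed=60); st("relieved")
    bot.servo_line([*tc(d),256],q,speed=90); st("up")
E
```

```text
False [515.14 142.69 217.98] F [8.8 6.5 4.8] M [ 0.819 -1.373  0.226] yaw -55.0 12.3 18.31
-62 [514.86 142.86 217.96] F [-2.3 -2.5 -0.9] M [-0.437  0.098 -0.06 ] yaw -61.84 11.9 18.58
-68 [514.85 143.14 218.03] F [2.1 2.6 2.5] M [ 0.323 -0.598  0.087] yaw -67.75 12.0 18.84
-74 [514.75 143.39 218.14] F [-11.8  -4.8   9.3] M [-0.789  2.122  0.029] yaw -73.68 12.1 19.1
-80 [514.73 143.61 218.32] F [0.  1.2 9.5] M [-0.276  0.062  0.498] yaw -79.67 12.0 19.36
relieved [514.61 143.44 218.38] F [-27.9  -7.4  11.1] M [-1.182  4.258  0.009] yaw -75.89 12.0 19.61
up [514.41 143.43 255.34] F [ 0.   0.1 -1.8] M [ 0.032  0.022 -0.052] yaw -76.0 10.8 20.18
```

```bash
python3 - <<'E'
from h import *
bot.servo_line([*tc(-76),256],att(np.radians(-76)),speed=80)
c=bot.read_camera("side"); P=cloud(c).reshape(-1,3); near=np.hypot(P[:,0]-517,P[:,1]-143)
m=(P[:,2]>164)&(P[:,2]<178)&(near<30); print("socket",circ(P[m][:,:2],18.5,[517,143]),P[m][:,0].min(),P[m][:,0].max())
r=np.hypot(P[:,0]-516.6,P[:,1]-143.5);m=(r<19)&(P[:,2]>105)&(P[:,2]<140);print(np.round(np.percentile(P[m][:,2],[10,30,50,70,90,97]),1))
m=(P[:,2]>50)&(P[:,2]<95)&(near<45);print("stub",circ(P[m][:,:2],30,[517,143]))
# go to peg
k=[519.4,271.2]; q=att(np.radians(29))
bot.move_to([*k,256],q); bot.servo_line([*k,145],q,speed=110); bot.dwell(.2); st("over")
cv2.imwrite("pics/peg.png",cv2.resize(bot.read_camera("side")["image"][140:270,215:310],None,fx=4.5,fy=4.5,interpolation=cv2.INTER_CUBIC))
E
```

```text
socket (array([506.46093592, 136.96296819]), np.float64(3.919973748552873)) 489.63547735047257 524.5280409819943
[116.3 118.1 122.  129.3 133.3 134.1]
stub (array([516.4497188 , 143.62932153]), np.float64(4.294096882359039))
over [519.39 272.02 145.86] F [-3.7  4.1  5.7] M [ 1.095  1.015 -0.018] yaw 29.0 10.3 23.27
```

View pics/peg.png

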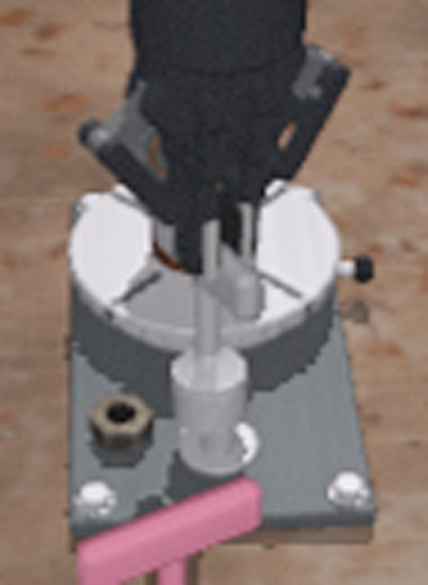

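The picture shows the socket (210,430) displaced to the left of the peg (240,445) with the shank leaning, so the key has tilted about the jaw axis. I'll lift clear, measure the tilt and correct it with the tool.

```bash
python3 - <<'E'
from h import *
import pickle
k=[519.4,271.2]; q=att(np.radians(29))
bot.servo_line([*k,185],q,speed=100); bot.dwell(.2); s=st(); t=s["ee_pos"]
c=bot.read_camera("side");pickle.dump(c,open("side6.pkl","wb")); P=cloud(c).reshape(-1,3)-t
rm=R.from_euler("z",29,degrees=True); Q=rm.inv().apply(P)  # key-ish axes
n=np.hypot(Q[:,0],Q[:,1])<35
for lo,hi,r in[(-97,-90,18.5),(-90,-83,18.5),(-83,-76,18.5),(-70,-55,5.5),(-55,-42,5.5),(-42,-30,5.5)]:
    m=n&(Q[:,2]>lo)&(Q[:,2]<hi)&(np.hypot(Q[:,0],Q[:,1]+5)<(30 if r>10 else 14)); 
    if m.sum()>5: x,e=circ(Q[m][:,:2],r,[0,0]); print(lo,hi,m.sum(),x,e, np.median(Q[m][:,:2],0))
m=n&(Q[:,2]<-60)&(Q[:,2]>-115); print(np.histogram(Q[m][:,2],np.arange(-115,-55,4)))
E
```

```text
[519.19 271.07 184.2 ] F [-0.   0.3 -2.8] M [ 0.005  0.01  -0.   ] yaw 29.0 10.4 24.07
-97 -90 43 [-0.06521787 -7.94612123] 1.0321039705228459 [11.21976535  7.01904613]
-90 -83 84 [-1.13280751 -9.27208674] 2.385550202397521 [8.43436119 3.170293  ]
-83 -76 59 [ -5.4179011  -16.28857869] 3.6408281489030667 [ 4.93186546 -1.09630122]
-70 -55 29 [ 4.49072124 -1.04371097] 1.2716916353921979 [ 2.67345672 -4.79550753]
-55 -42 25 [ 2.91586009 -1.10841966] 1.8449423674847496 [ 2.24539326 -5.54956606]
-42 -30 17 [ 6.81325602 -2.48480897] 2.608481642769873 [ 4.10592796 -5.46764473]
(array([10, 26, 27, 24, 22, 29, 24, 63, 41, 25, 10,  5,  8,  7]), array([-115, -111, -107, -103,  -99,  -95,  -91,  -87,  -83,  -79,  -75,
        -71,  -67,  -63,  -59]))
```

```bash
python3 - <<'E'
from h import *
import pickle
t=np.array([519.19,271.07,184.2]); c=pickle.load(open("side6.pkl","rb")); P=cloud(c).reshape(-1,3)-t
Q=R.from_euler("z",29,degrees=True).inv().apply(P)
n=(np.hypot(Q[:,0],Q[:,1]+6)<32)
s=n&(Q[:,2]<-89)&(Q[:,2]>-113)
for lo,hi in((-113,-105),(-105,-97),(-97,-89)):
    m=n&(Q[:,2]<hi)&(Q[:,2]>lo); x,e=circ(Q[m][:,:2],18.5,[0,-5]); print(lo,m.sum(),x,e)
# tilted cylinder fit: axis point at z=-100: a+b*(z+100), radius 18.5
p=Q[s]
def f(v): d=p[:,:2]-(v[:2]+v[2:]*(p[:,2:]+100)); return np.hypot(*d.T)-18.5
r=least_squares(f,[0,-6,0,0],loss="soft_l1",f_scale=.7); print("cyl",r.x,np.sqrt(np.mean(r.fun**2)))
m=n&(Q[:,2]>-80)&(Q[:,2]<-45)&(np.hypot(Q[:,0],Q[:,1]+4)<14); p=Q[m]
def f(v): d=p[:,:2]-(v[:2]+v[2:]*(p[:,2:]+60)); return np.hypot(*d.T)-5.5
r=least_squares(f,[0,-4,0,0],loss="soft_l1",f_scale=.7); print("shank",r.x,m.sum(),np.sqrt(np.mean(r.fun**2)))
# handle points and lean of the top face
m=(np.abs(Q[:,0])<14)&(Q[:,1]>12)&(Q[:,1]<50)&(Q[:,2]>-60)&(Q[:,2]<10); print("handle",m.sum(),np.round(np.percentile(Q[m],[3,50,97],axis=0),1))
# view wide picture
cv2.imwrite("pics/tilt.png",cv2.resize(c["image"][110:230,215:305],None,fx=5,fy=5,interpolation=cv2.INTER_CUBIC))
E
```

```text
-113 46 [ 0.07793571 -7.40106276] 0.94172368173212
-105 49 [-0.01893486 -8.11386991] 0.8481662339876926
-97 52 [-0.11758814 -7.99541168] 1.0124650380284228
cyl [-0.02688037 -7.87972062 -0.01363544 -0.03646954] 0.9488075195610908
shank [ 4.07824746 -1.66625338  0.08750517  0.06085782] 92 2.2014283504286443
handle 125 [[ -6.3  12.2 -27.8]
 [  4.2  24.8 -12. ]
 [  8.8  31.8   2.8]]
```

View pics/tilt.png

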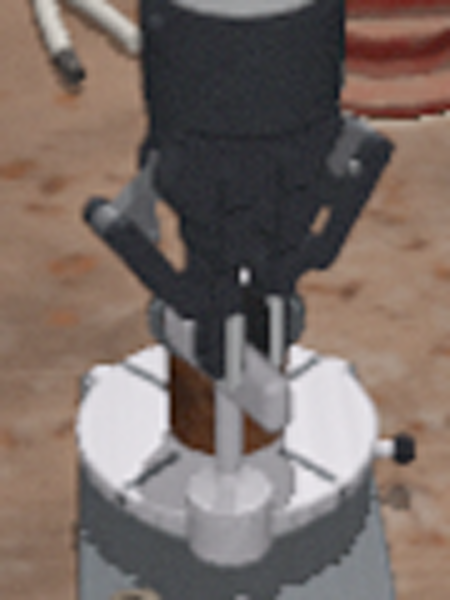

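The shank is nearly vertical (232,400→230,480). The key has only slid in the grip, about 10 mm along the handle and about 17 mm down. I'll aim the socket at the peg with that offset.

```bash
python3 - <<'E'
from h import *
import pickle
c=pickle.load(open("top0.pkl","rb"))
pg=on_plane(c,[[241.5,201.2]],38)[0][:2]+[0,2.4]; print("peg from top",pg,np.hypot(*(pg-S)))
peg=(pg+np.array([518.6,273.5]))/2; u=(peg-S)/np.hypot(*(peg-S)); peg=S+130*u; print(peg)
rm=R.from_euler("z",29,degrees=True).as_matrix()[:2,:2]; t=peg-rm@np.array([0,-7.9]); q=att(np.radians(29))
bot.servo_line([*t,160],q,speed=60); bot.dwell(.2)
hit=bot.servo_line([*t,126],q,speed=30,until_force=6); st(hit)
E
```

```text
peg from top [518.31360483 272.15211665] 128.70783840838402
[518.4632709 273.4428517]
True [514.59 280.6  130.75] F [-0.7  2.1  5. ] M [ 0.066  0.129 -0.017] yaw 29.0 10.7 25.82
```

```bash
python3 - <<'E'
from h import *
import pickle
bot.dwell(.2); bot.move_gripper(40,60); bot.dwell(.2)
p=bot.read_state()["ee_pos"]; bot.servo_line([p[0],p[1],235],speed=130); 
bot.move_to([480,-90,260],att(np.radians(90)))
st("clear")
T=bot.read_camera("top");D=bot.read_camera("side"); pickle.dump((T,D),open("cam7.pkl","wb"))
a=cv2.resize(T["image"][165:240,215:330],None,fx=4,fy=4,interpolation=cv2.INTER_CUBIC); b=cv2.resize(D["image"][135:265,215:310],None,fx=3.4,fy=3.4,interpolation=cv2.INTER_CUBIC)
o=np.zeros((max(a.shape[0],b.shape[0]),a.shape[1]+b.shape[1],3),np.uint8); o[:a.shape[0],:a.shape[1]]=a;o[:b.shape[0],a.shape[1]:]=b; cv2.imwrite("pics/p7.png",o)
P=cloud(T);z=P[...,2];v,u=np.mgrid[:384,:512]
m=(u>300)&(u<325)&(v>188)&(v<215)&(z>136)&(z<160); print("lug top",m.sum(),cv2.minAreaRect(P[m][:,:2].astype(np.float32)),P[m].mean(0))
w=(u>268)&(u<306)&(v>180)&(v<225)&(z>97)&(z<114); print("washer",cv2.minAreaRect(P[w][:,:2].astype(np.float32)),np.median(z[w]))
k=(u>222)&(u<258)&(v>185)&(v<214)&(z>112)&(z<140); print("handle",cv2.minAreaRect(P[k][:,:2].astype(np.float32)),np.percentile(z[k],[10,50,90]))
Q=cloud(D).reshape(-1,3); m=(Q[:,2]>22)&(Q[:,2]<44)&(np.hypot(Q[:,0]-518,Q[:,1]-274)<26); print("socket",circ(Q[m][:,:2],18.5,[518,274]))
m=(Q[:,2]>120)&(Q[:,2]<144)&(np.hypot(Q[:,0]-517,Q[:,1]-87)<20); p=Q[m]; print("lug side",m.sum(),p[:,0].min(),p[:,0].max(),np.median(p[:,1]))
E
```

```text
clear [480.13 -89.58 259.81] F [-0.1  1.2 -0.3] M [0.036 0.027 0.016] yaw 89.99 39.8 29.12
lug top 39 ((515.2913818359375, 83.40632629394531), (7.3653035163879395, 27.20223617553711), 89.61141967773438) [514.87454512  83.26238653 143.97002529]
washer ((517.800048828125, 141.2219696044922), (72.65908813476562, 74.2332763671875), 1.5620012283325195) 101.7838229277213
handle ((518.6181030273438, 271.0611267089844), (13.992209434509277, 82.65105438232422), 31.485177993774414) [118.05369783 121.91407568 125.26592712]
socket (array([517.66638607, 273.90154474]), np.float64(0.9723071810377895))
lug side 100 501.48741875668634 528.9905517833229 88.7174387871923
```

View pics/p7.png

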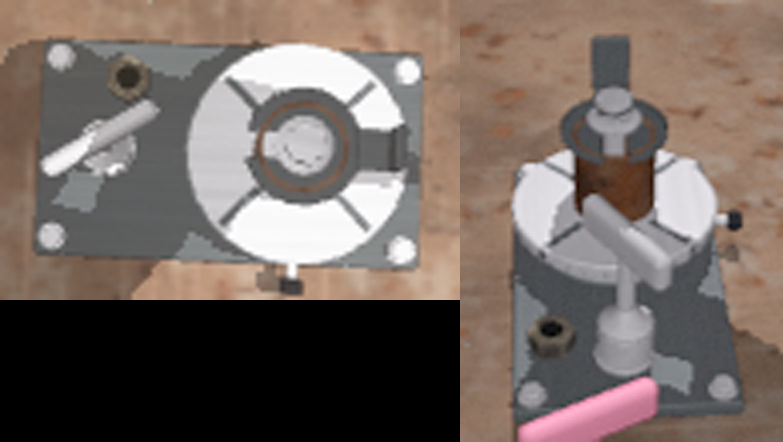

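The picture shows the key upright on its peg (105,145). The washer and lug (393,150) have not moved, the nut is raised and the stub is standing. Next is the lug.

```bash
cat >> h.py <<'E'
WY=np.radians(-1.9); wy=np.array([-np.sin(WY),np.cos(WY)]); LUG=np.array([515.2,85.2]); WQ=att(np.pi/2+WY)
E
python3 - <<'E'
from h import *
bot.move_gripper(26,60)
bot.move_to([*LUG,200],WQ)
print(bot.servo_line([*LUG,134],speed=90,until_force=10)); bot.dwell(.2); st("down")
bot.move_gripper(4,30); st("g"); bot.move_gripper(4,110); bot.dwell(.2); s=st("grip")
if 4.5<s["grip_width"]<12 and np.linalg.norm(s["ft_force"])<25:
    p=s["ee_pos"]; bot.servo_line([*LUG,p[2]+1.0],speed=20); bot.dwell(.1); st("lift")
    for d in(5,15):
        hit=bot.servo_line([*(LUG-d*wy),p[2]+1.0],speed=25,until_force=15); st((d,hit))
        if hit: break
E
```

```text
False
down [515.39  85.23 134.48] F [0.1 0.5 0.2] M [-0.026 -0.025  0.035] yaw 88.1 25.7 31.37
g [515.23  85.24 134.25] F [-1.4  0.4  3.6] M [0.034 0.296 0.069] yaw 88.1 7.8 31.66
grip [515.24  85.2  134.34] F [-3.6  0.4  5. ] M [0.129 0.469 0.127] yaw 88.1 6.4 32.08
lift [515.08  85.16 135.05] F [-0.  -0.4 -3.1] M [-0.16  -0.019 -0.009] yaw 88.1 6.2 32.42
(5, False) [515.03  80.   135.31] F [ 0.3 -0.3 -3.1] M [-0.109 -0.028 -0.001] yaw 88.08 6.2 32.77
(15, False) [514.71  70.11 135.36] F [ 0.3  0.  -2.9] M [-0.134  0.009 -0.005] yaw 88.09 6.1 33.33
```

```bash
python3 - <<'E'
from h import *
hit=bot.servo_line([*(LUG-80*wy),135.3],speed=50,until_force=12); st(hit)
if not hit:
    bot.servo_line([*(LUG-172*wy),140],speed=110); bot.servo_line([*(LUG-172*wy),44],speed=110); bot.dwell(.2); st("near")
    hit=bot.servo_line([*(LUG-172*wy),29],speed=15,until_force=2.5); st(hit)
    D=bot.read_camera("side"); cv2.imwrite("pics/place.png",cv2.resize(D["image"][90:215,205:325],None,fx=4.5,fy=4.5,interpolation=cv2.INTER_CUBIC))
E
```

```text
False [512.55   5.47 135.3 ] F [ 0.6  0.6 -3. ] M [-0.059  0.026  0.017] yaw 88.12 6.2 34.77
near [509.77 -86.76  44.54] F [ 0.4  1.2 -3.3] M [-0.145 -0.003  0.029] yaw 88.1 6.9 36.98
True [509.44 -86.73  32.49] F [-1.1  0.2  5.7] M [0.091 0.212 0.025] yaw 88.1 6.4 37.73
```

View pics/place.png

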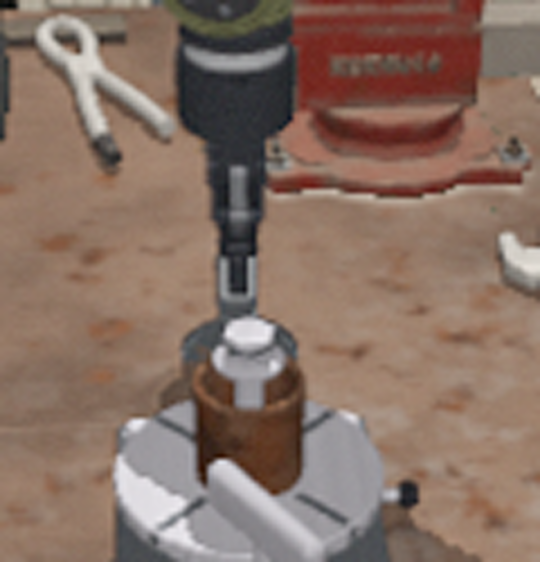

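The washer is down at the expected height, at about (238,345) behind the stub, and the stub is standing. I'll release, retreat and check.

```bash
python3 - <<'E'
from h import *
import pickle
bot.move_gripper(26,40); bot.dwell(.2); p=bot.read_state()["ee_pos"]
bot.servo_line([p[0],p[1],110],speed=80); bot.move_to([300,-330,250],att(np.radians(30))); st("clear")
T=bot.read_camera("top");D=bot.read_camera("side")
a=cv2.resize(T["image"][120:245,215:400],None,fx=4.2,fy=4.2,interpolation=cv2.INTER_CUBIC); cv2.imwrite("pics/final.png",a)
P=cloud(T);z=P[...,2];v,u=np.mgrid[:384,:512]
w=(u>325)&(u<385)&(v>170)&(v<235)&(z>4)&(z<16); print("washer",cv2.minAreaRect(P[w][:,:2].astype(np.float32)),np.percentile(z[w],[5,50,95]))
w=(u>325)&(u<400)&(v>170)&(v<235)&(z>34)&(z<60); print("lug",P[w].mean(0),w.sum())
Q=cloud(D).reshape(-1,3); m=(Q[:,2]>50)&(Q[:,2]<95)&(np.hypot(Q[:,0]-517,Q[:,1]-143)<45);print("stub",circ(Q[m][:,:2],30,[517,143]))
E
```

```text
clear [ 300.46 -329.56  249.5 ] F [0.3 0.1 0.4] M [ 0.029  0.02  -0.048] yaw 30.09 26.1 40.74
washer ((526.7313232421875, -44.0157470703125), (176.51156616210938, 160.07037353515625), 0.849285364151001) [ 4.06637202  5.28284082 10.87912326]
lug [509.15776913 -88.90793399  42.21660957] 34
stub (array([516.51673424, 144.13115395]), np.float64(4.403118996353735))
```

View pics/final.png

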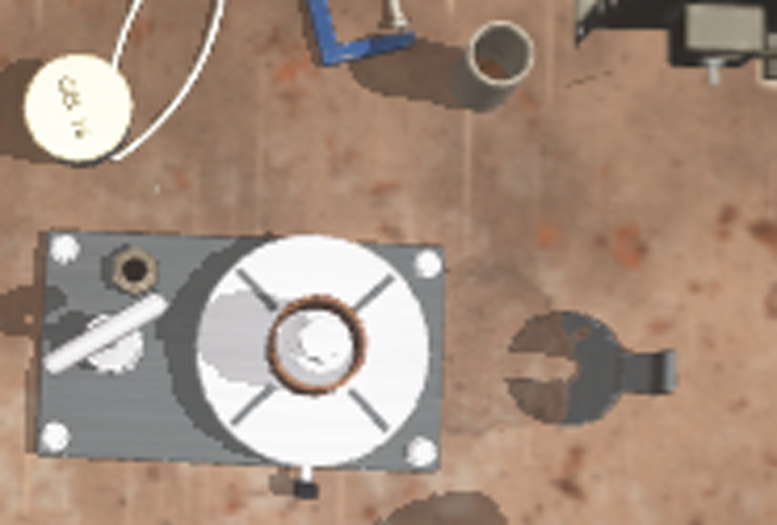

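The key is parked at (105,335), the stub is standing and the washer is on the bench at (565,367). One half of its plate has a different colour, so I'll check that it lies flat.

```bash
python3 - <<'E'
from h import *
for n in("top","side"):
    c=bot.read_camera(n);P=cloud(c).reshape(-1,3)
    L=np.array([509.5,-86.8])-([0,2.1] if n=="top" else [0,0]); d=P[:,:2]-L
    a=d@wy; b=d@np.array([np.cos(WY),np.sin(WY)])
    for lo,hi in((8,18),(24,34),(34,44),(70,84),(84,92),(105,118)):
        for s in(-1,1):
            m=(a>lo)&(a<hi)&(b*s>(13 if lo>50 else 0))&(b*s<(28 if lo<90 else 24) if lo>20 else np.abs(b)<10)&(P[:,2]<30)&(P[:,2]>-20); print(n,lo,hi,s,m.sum(),np.round(np.percentile(P[m][:,2],[10,50,90]),1) if m.sum() else "")
E
```

```text
top 8 18 -1 15 [ 6.1  8.4 11.2]
top 8 18 1 15 [ 4.9  7.3 11. ]
top 24 34 -1 35 [-3.5 -0.8  2.8]
top 24 34 1 36 [-2.8  0.4  3.3]
top 34 44 -1 35 [-4.3 -0.8  2.9]
top 34 44 1 35 [-3.4  0.5  3.1]
top 70 84 -1 29 [-2.4  0.1  3.4]
top 70 84 1 25 [-2.   0.5  3.8]
top 84 92 -1 16 [-3.3  0.8  4. ]
top 84 92 1 15 [-2.   1.4  4.1]
top 105 118 -1 18 [-3.1 -0.7  2.8]
top 105 118 1 18 [-0.4  1.2  4.9]
side 8 18 -1 8 [6.1 7.8 9.9]
side 8 18 1 8 [5.9 7.9 9.5]
side 24 34 -1 6 [2.5 5.2 8.4]
side 24 34 1 21 [-0.3  1.8  8. ]
side 34 44 -1 4 [-0.6  1.6  2.2]
side 34 44 1 9 [-0.8  0.2  1.1]
side 70 84 -1 0 
side 70 84 1 1 [0.6 0.6 0.6]
side 84 92 -1 0 
side 84 92 1 0 
side 105 118 -1 0 
side 105 118 1 0
```

```bash
python3 - <<'E'
from h import *
bot.finish_job(); st()
E
```

```text
the job is handed in; nothing more can be done
the job is handed in; nothing more can be done
```

The job is done and handed in at about 41 s of the 72 s allowed. The nut is backed off, the key is back on its peg and the washer lies flat on the bench beyond the positioner's -y end. The stub is still standing on the faceplate.

**Nut:**
- I found the flats by feel and turned the nut clockwise only.
- Side-camera depth showed it about 2.4 mm higher after the main turn. I then turned it a little further for margin.
- The washer came out with no drag: its full weight hung on the gripper and there was almost no sideways force.

**Final checks:**
- The last top picture shows the key upright on its peg, and the spare nut and next stub undisturbed.
- The stub measured within about 0.5 mm of where it was before the nut was turned.
- The washer's plate height is even to about 1–2 mm, so it lies flat.

**What went wrong or disagreed:**
- **Key fit:** the key jammed about 7 mm down at first, with only light forces of about 8 N. It seated fully after I turned the key back within its play. I didn't see any sign that this tightened the nut.
- **Torque reading:** it eased from 0.44 to 0.36 N m during that partial fit, then read near zero for the main turn, with one 0.5 N m reading at the end. I relied on the nut's measured rise more than on torque.
- **Key slip:** the key slid about 17 mm in the grip when I pulled it off the nut the second time, after a sideways force of about 28 N. It then touched the peg lightly (about 6 N) on the first try at parking. I measured the slip and the second try seated it.
- **Camera offset:** the top camera read about 2.4 mm off in y, which I corrected from contact and the side camera.
- **Washer in the images:** its plate reads at the height of its underside in the pictures, both on the stub and on the bench. I took this as a rendering effect.

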